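# Shut and lock out one coolant valve in a crowded manifold

## Robot

A 6-joint arm with a two-finger parallel gripper is mounted at the origin on the work surface. World frame = base frame: x ahead of the robot, y to its left, z up, the work surface at z = 0. Lengths are in m, angles in degrees, forces in N, time in s.
With the tool pointing down it reaches from about 0.4 to 0.825 m from the base axis. Payload 7 kg.
Tool frame: the origin (TCP) lies on the centre line of the jaws, within the pads' length; the fingertips stand 8 mm ahead of it and the grasp point (between the pads) lies 11 mm behind it; z points along the fingers, y is the line along which they close (so a half turn about z gives the same grasp; the last joint's range is limited). The gripper opens to 88 mm and grips with 3 to 60 N. Pads are 19 mm wide; open, the fingers measure 130 mm over their backs; the gripper's body (78 mm by 193 mm) begins 47 mm behind the grasp point.
Start: joints at [16.507, 20.546, 0.682, 0, -70.136, -16.507], TCP at [0.675, -0, 0.235] pointing down, gripper open.
Joint ranges: [-176.03, 176.03], [-82.01, 121.73], [-58.28, 71.71], [-173.87, 95.51], [-174.79, -0.11], [-173.66, 173.66]. Speed limits (degrees/s): [136.94, 136.94, 172.46, 180, 180, 180].

## Interface

Orientations are given as [roll, pitch, yaw] about the fixed x, y, z axes, in that order (R = Rz(yaw) Ry(pitch) Rx(roll)).
In Python, from plant import ctrl, vision gives the robot as it stands. The module is installed in compiled form; this text tells all that it offers.
- The arm moves only by the tool move_arm, never from a script. Its argument "moves" is one flat list of numbers, 7 for each row, row after row: the finger opening in cm, from 0 to 8.76, then the shift along the tool's x, y, z in cm, then the turn, a rotation vector about the tool's x, y, z in rad. A call has 1 to 8 rows; each row shifts and turns the commanded pose from where the row before left it, along the tool's axes as they then stand; what a row does not reach is not made up. A row lasts 1/10 s, in which the tool goes at most 50 mm and 8.59 degrees, less where a joint would pass 70% of its speed; a pose out of reach is approached as far as the arm can. A call with a gripper value outside its range is refused whole. The fingers move at their own pace and stop on an object; the grip force is fixed at half the most. Time passes only in rows, so rows that do not move let the fingers close. It gives the time, the measured TCP pose, the force, the opening and the grip force at its end, in the units of the state.
- ctrl.get_obs(): the state, without advancing time (a new reading comes with each control period).
- vision.snapshot(name): name is "scene" or "side" or "wrist"; returns (picture, depth): 420x560x3 uint8, red, green, blue; 420x560 float32, m along the optical axis (not along the pixel's ray), 0 where there is no reading.
- vision.camera_model(name): a dict with "vertical_fov" (degrees; the focal length in pixels is half the picture's height over the tangent of half this angle, whatever the lens; pixels are square), "cx", "cy" (the principal point, pixels), "D" ([k1, k2, p1, p2, k3] as OpenCV has them; the pictures are not rectified), "cam_to_world" (4x4, takes a point from camera to world coordinates). Camera axes: x right, y down, z forward; pixel columns grow to the right and rows downward; lengths in m; the calibration is good to about 2 mm. A picture is of the moment at which its call begins: read the wrist's pose just before it. camera_model takes no time and is no camera call; for the wrist camera it gives the pose at the moment of the call.
- ctrl.close_job(): hands the job in; it is judged then, once.
The state is a dict: "clock": time; "joint_pos": joint angles; "qvel": joint speeds; "tau": joint torques, N m; "tool_pos": TCP position; "orientation": TCP orientation; "force": force on the tool from outside, world axes, zero at the start; "moment": the same for the moment, N m; "opening": finger opening in m; "gripper_force": force on a finger pad.
Only numpy, scipy, OpenCV 4.12 (cv2) and the standard library are available. Lean on these libraries where they do the work, as an engineer would, in place of code of your own. Each camera call takes 0.05 s, during which the arm holds its last target. There are 200 camera calls.

## Task

Isolate the coolant line that has the bar-shaped handle: turn that handle clockwise (seen from above) until you feel it come up against its seat, then nip it tight by about another 6 degrees, without straining it and without brushing the round knobs beside it. Then put the steel lockout cover over the shut handle so that it stands flat on the manifold, gently, and leave everything else where it is.

Things in the scene. Friction and masses are not known exactly. Their poses are not given: they have to be found in the camera images.
- manifold: Aluminium manifold block, fixed to the bench, 90 (x) x 270 (y) x 50 (z) mm; origin at the centre of its underside, z up, flat top 50 mm above it. Four valves stand on top in one row along its y axis, at y = -93, -31, 31 and 93 mm, x = 0: three with round knobs, one with a bar handle; which stands where varies. Hose stubs stick out 30 mm from its +x side, below the top.
- bar_handle: The handle to turn: a black flat bar 34 mm long (its x), 12 mm thick (its y), flat sides from 2 to 22 mm above this origin, which lies on the vertical turning axis 14 mm above the manifold's top; z up. It stands on a brass bonnet 32 mm across, 13 mm tall. It shuts clockwise seen from above (its yaw falls). The seat is met 0.4 to 1.1 rad from the start; it cannot be seen.
- bar_grip (a point): Point on the bar handle's turning axis at mid-height of its flat sides, 26 mm above the manifold's top. Turning it takes about 0.12 N m until it meets its seat; there the torque steps up to about 0.35 N m and then grows slowly, 0.04 N m for each 0.1 rad of nip. Held still between turns it reads less. Hold it firmly (about 40 N). Turning it back undoes the nip.
- seat (a joint): How far (m) the bar valve's soft seat, hidden in its bonnet, is crushed: 0 until the handle meets it, then 0.001 for each 0.1 rad that the handle is turned on. 0.001 is right; under 0.00035 it still leaks; over 0.0021 it is strained. It stays when the handle is released. The reading is coarse (noise about 0.0007), so the torque tells better.
- cover: Loose steel lockout cover, about 120 g, upright on the bench: an upside-down cup, 48 mm outer and 41 mm inner diameter, 44 mm tall, inside 40 mm deep, open below; on top a flat tab to grip, 30 mm long (its x), 12 mm thick (its y), 44 to 74 mm above the origin. Origin at the centre of its open underside, z up. It goes round the bar handle and bonnet with about 2 mm of play, rim on the manifold's top.
- round_a: One of the three alike round black fluted knobs, 34 mm in diameter and 22 mm tall, on its own brass bonnet in the row, 62 mm from the next valve; not to be touched. Origin on its axis at its underside, 14 mm above the manifold's top.
- round_b: Another of the three alike round black fluted knobs, 34 mm in diameter and 22 mm tall, on its own brass bonnet in the row, 62 mm from the next valve; not to be touched. Origin on its axis at its underside, 14 mm above the manifold's top.
- round_c: The third of the three alike round black fluted knobs, 34 mm in diameter and 22 mm tall, on its own brass bonnet in the row, 62 mm from the next valve; not to be touched. Origin on its axis at its underside, 14 mm above the manifold's top.
- sleeve_a: Loose white ceramic sleeve standing on the bench, 28 mm across, 45 mm tall; bystander, to be left alone. Origin at the centre of its underside.
- sleeve_b: Loose white ceramic sleeve standing on the bench, 28 mm across, 70 mm tall; bystander, to be left alone. Origin at the centre of its underside.
- gauge_ring: Loose flat steel ring gauge on the bench, 60 mm across, 18 mm tall; bystander, to be left alone. Origin at the centre of its underside.
- wrench: Loose wrench lying beyond the manifold; origin under its middle; bystander, to be left alone.
- oil_can: Loose grey bottle standing on the bench, 60 mm across, 120 mm tall; bystander, to be left alone. Origin at the centre of its underside.
There are look-alikes about, which are no part of the job. Leave any orange or yellow look-alike of the cover alone.

How it is judged (in metres and radians):
On the way, in this order (a step that is already met when the one before it is completed fails the run):
1. the bar valve is shut and nipped (value of joint seat above 0.00035 m), for 0.2 s.
2. the cover stands over the handle on the manifold (horizontal distance between cover and bar_handle below 0.006 m and z of cover in the frame of manifold below 0.053 m), for 0.2 s.
At the end, for the whole second after the job is handed in: The bar valve's seat is crushed by 0.35 to 2.1 mm (2 to 12 degrees of nip); the cover stands upright (within 0.05 rad) over the bar handle, centred within 6 mm, its rim within 3 mm of the manifold's top, at rest and let go (all of step 2 and value of joint seat between 0.00035 and 0.0021 m and angle between cover's own z axis and vertical below 0.05 rad and linear speed of cover below 0.01 m/s); the robot touches nothing.
It fails at once if the seat is strained (crushed by more than 2.1 mm, 12 degrees of nip) (value of joint seat above 0.0021 m).
It fails at once if a round knob is touched (more than 1 N) (contact force between any of round_a, round_b, round_c and anything else above 1 N).
It fails at once if the cover is pushed against the bar handle with more than 40 N (contact force between cover and bar_handle above 40 N).
It fails at once if the cover is rammed down on the manifold with more than 60 N (contact force between cover and manifold above 60 N).
It fails at once if a bystander is moved by more than 20 mm (distance of any of sleeve_a, sleeve_b, gauge_ring, wrench, oil_can from where it was at the start of the episode above 0.02 m).
It also fails if it takes over 69 s, if anything falls off the work surface, if the arm or the gripper's body presses on something with over 40 N, if the wrist force passes 120 N, or if a joint passes its speed limit or range.

## Working session

There is one attempt and no reset: what is moved stays moved. The work goes in short steps, Python scripts to look and compute and a tool call to move; the robot and the scene stay as the last step left them, time stands still between calls to the robot, and variables do not carry over. Pictures are saved under pics/ and viewed, at most 10 in all, crops included, and the job is handed in when it is done.

Besides the shell and the picture viewer there is one more tool, called after "Call:" by a JSON object that holds its "method" and its "body", one argument or row to a line. move_arm: Moves the arm, as the interface text tells. Its arguments: {"type":"object","properties":{"moves":{"type":"array"}},"required":["moves"]}

```bash
mkdir -p pics; cat > h.py <<'E'
import numpy as np, cv2
from plant import ctrl, vision
def snap(n):
    m=vision.camera_model(n); p,d=vision.snapshot(n); return p,d,m
def K(m,h=420):
    f=h/2/np.tan(np.radians(m["vertical_fov"])/2); return np.array([[f,0,m["cx"]],[0,f,m["cy"]],[0,0,1.]])
def cloud(d,m):
    h,w=d.shape; u,v=np.meshgrid(np.arange(w),np.arange(h))
    q=cv2.undistortPoints(np.stack([u,v],-1).reshape(-1,1,2).astype(np.float64),K(m),np.array(m["D"],float)).reshape(h,w,2)
    P=np.dstack([q*d[...,None],d]); T=np.array(m["cam_to_world"])
    return P@T[:3,:3].T+T[:3,3]
def ray(u,v,m,z):
    q=cv2.undistortPoints(np.array([[[u,v]]],float),K(m),np.array(m["D"],float))[0,0]
    T=np.array(m["cam_to_world"]); r=T[:3,:3]@[q[0],q[1],1]; t=T[:3,3]; return t+r*(z-t[2])/r[2]
E
python3 - <<'E'
from h import *
o=ctrl.get_obs(); print(o)
for n in("scene","side","wrist"):
    p,d,m=snap(n); np.savez(n+"0",p=p,d=d,m=m); print(n,np.round(m["cam_to_world"],3).tolist(),m["vertical_fov"],(d>0).mean())
    cv2.imwrite(f"pics/{n}0.png",p[...,::-1])
E
```

```text
{'clock': 0.0, 'joint_pos': array([ 1.65069574e+01,  2.05918559e+01,  6.35065625e-01, -2.13383144e-02,
       -7.01374709e+01, -1.65073716e+01]), 'qvel': array([-0.07688234, -0.02172671, -0.08037769,  0.03758822,  0.01061306,
       -0.04789991]), 'tau': array([-8.00930356e-04, -5.82726967e+01,  2.93058443e+01,  6.99745238e+00,
        6.93249181e-03, -2.06530804e-04]), 'tool_pos': array([ 6.74521102e-01, -1.82489967e-05,  2.33623927e-01]), 'orientation': array([ 1.79903924e+02, -7.55332588e-03, -9.00076743e+01]), 'force': array([-0.45854031, -0.51782147,  0.42543072]), 'moment': array([-0.01350589, -0.02020307,  0.00572539]), 'gripper_force': 0.0, 'opening': 0.08773721696219408}
scene [[0.684, 0.583, -0.439, 1.002], [0.73, -0.555, 0.399, -0.374], [-0.011, -0.593, -0.805, 0.87], [0.0, 0.0, 0.0, 1.0]] 49.52981813053857 0.9962457482993198
side [[-0.967, -0.161, 0.198, 0.36], [-0.255, 0.642, -0.723, 0.845], [-0.011, -0.75, -0.662, 0.803], [0.0, 0.0, 0.0, 1.0]] 45.62451110039545 0.996062925170068
wrist [[-1.0, 0.001, -0.0, 0.676], [0.001, 0.953, 0.302, -0.081], [0.001, 0.302, -0.953, 0.384], [0.0, 0.0, 0.0, 1.0]] 70.05229715261395 0.9960586734693877
```

View pics/scene0.png

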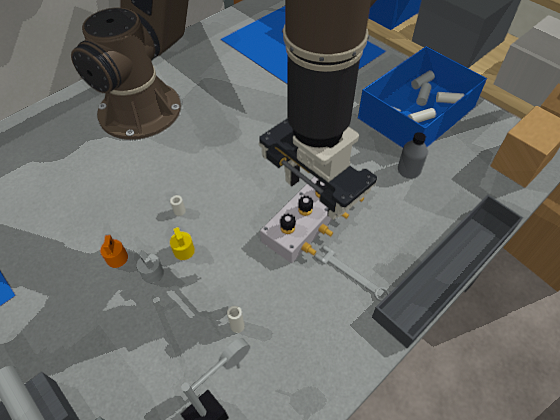

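View pics/side0.png

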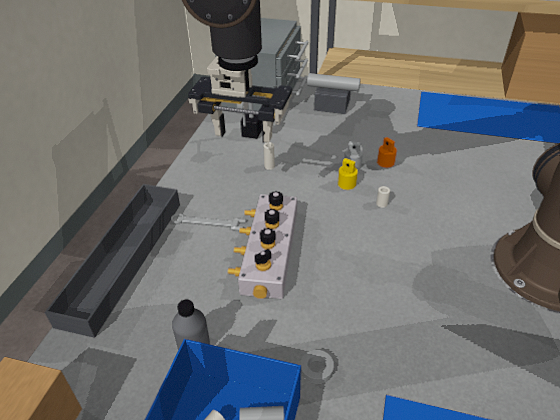

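View pics/wrist0.png

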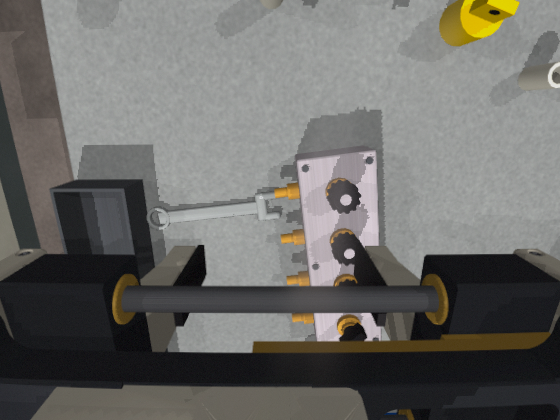

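Scene: orange look-alike (115,252), yellow look-alike (181,245), steel cover (149,266). Side: knobs at (276,198), (272,217), (268,238); bar at (263,257), the +y end; steel cover at (354,155), yellow (347,175), orange (387,153). I choose the bar at (263,257) and the grey cover, and check both in one close crop.

```bash
python3 - <<'E'
from h import *
S={n:np.load(n+"0.npz",allow_pickle=True) for n in("scene","side","wrist")}
C={}
for n,s in S.items():
    p=s["p"];d=s["d"];m=s["m"].item();P=cloud(d,m);C[n]=P
    x,y,z=P[...,0],P[...,1],P[...,2]
    hsv=cv2.cvtColor(p,cv2.COLOR_RGB2HSV).astype(int)
    tab=(abs(z)<.01)&(x>.4)&(x<.9); print(n,"table z",np.median(z[tab]))
    k=(abs(z-.05)<.006)&(x>.55)&(x<.85)&(abs(y)<.3)&(p.min(-1)>110)
    lab,st=cv2.connectedComponentsWithStats(k.astype(np.uint8))[1:3]
    i=1+st[1:,4].argmax(); q=P[lab==i]
    print(" top",st[i],np.median(q[:,2]),cv2.minAreaRect((q[:,:2]*1000).astype(np.float32)), q[:,:2].min(0),q[:,:2].max(0))
    k=(z>.075)&(z<.095)&(p.max(-1)<70)&(x>.55)&(x<.85)&(abs(y)<.25)
    nn,lab,st,_=cv2.connectedComponentsWithStats(k.astype(np.uint8))
    for i in range(1,nn):
        if st[i,4]>15: 
            q=P[lab==i]; q=q[q[:,2]>np.percentile(q[:,2],95)-.006]; print("  knob",st[i],q.mean(0).round(4),cv2.minAreaRect((q[:,:2]*1000).astype(np.float32)))
# cover: points z 0.03-.09 grey in the area of the three covers
    k=(z>.015)&(z<.1)&(x>.4)&(x<.75)&(y<-.1)&(y>-.5)
    nn,lab,st,_=cv2.connectedComponentsWithStats(k.astype(np.uint8))
    for i in range(1,nn):
        if st[i,4]>40:
            q=P[lab==i]; print("  obj",st[i],q.mean(0).round(4),q[:,2].max().round(3),np.median(p[lab==i],0))
a=S["side"]["p"][185:305,220:320,::-1];b=S["side"]["p"][130:200,320:415,::-1];c=S["scene"]["p"][220:290,90:210,::-1]
r=lambda a:cv2.resize(a,(390,290),interpolation=cv2.INTER_CUBIC)
cv2.imwrite("pics/crop.png",np.vstack([np.hstack([r(a),r(b)]),np.hstack([r(c),r(S["side"]["p"][240:280,240:290,::-1])])]))
E
```

```text
scene table z 0.0006622385513120332
 top [ 260  185   67   68 1761] 0.050951226824019535 ((600.2005615234375, 44.61137008666992), (91.42778015136719, 166.03236389160156), 7.165158271789551) [ 0.55060697 -0.04231006] [0.65522967 0.12288942]
  knob [316 180  12  10  41] [0.5913 0.1205 0.0865] ((589.919677734375, 121.75678253173828), (25.984128952026367, 13.439224243164062), 1.8724080324172974)
  knob [299 196  14  14 128] [0.5996 0.0629 0.0862] ((599.5094604492188, 64.37081909179688), (28.204492568969727, 29.082372665405273), 45.61689376831055)
  knob [280 214  16  15 132] [0.6077 0.0013 0.0858] ((606.5335083007812, 2.4004287719726562), (29.480697631835938, 29.24823760986328), 45.72492218017578)
  obj [170 227  24  31 485] [ 0.4747 -0.1847  0.0457] 0.078 [164. 142.   0.]
  obj [111 251  13  14 105] [ 0.4024 -0.3026  0.0325] 0.049 [131.  63.   0.]
  obj [137 250  26  30 557] [ 0.4739 -0.266   0.0459] 0.078 [103. 107. 106.]
  obj [227 306  17  25 318] [ 0.6862 -0.2102  0.0525] 0.074 [134. 133. 124.]
side table z 0.00028962065833793016
 top [ 238  195   59   90 2318] 0.04925130726091487 (
[... 1064 characters left out ...]
985839844), 7.119988441467285) [ 0.55495782 -0.04154073] [0.65702281 0.12998138]
  knob [345 182  16  31 242] [0.5996 0.003  0.0854] ((599.2994995117188, 3.8396644592285156), (15.461166381835938, 31.680126190185547), 2.0810749530792236)
  knob [337 235  24  30 350] [0.6016 0.0631 0.0856] ((600.12744140625, 65.37680053710938), (32.284210205078125, 23.203197479248047), 77.58747100830078)
  knob [342 326  25  15 200] [0.5789 0.18   0.0852] ((579.5371704101562, 183.3871612548828), (19.005970001220703, 12.096245765686035), 51.1273193359375)
  obj [262   0  19   6  79] [ 0.6845 -0.1941  0.0217] 0.031 [139. 137. 125.]
  obj [ 446    0   74   44 2298] [ 0.4766 -0.1742  0.0479] 0.077 [156. 130.   0.]
```

View pics/crop.png

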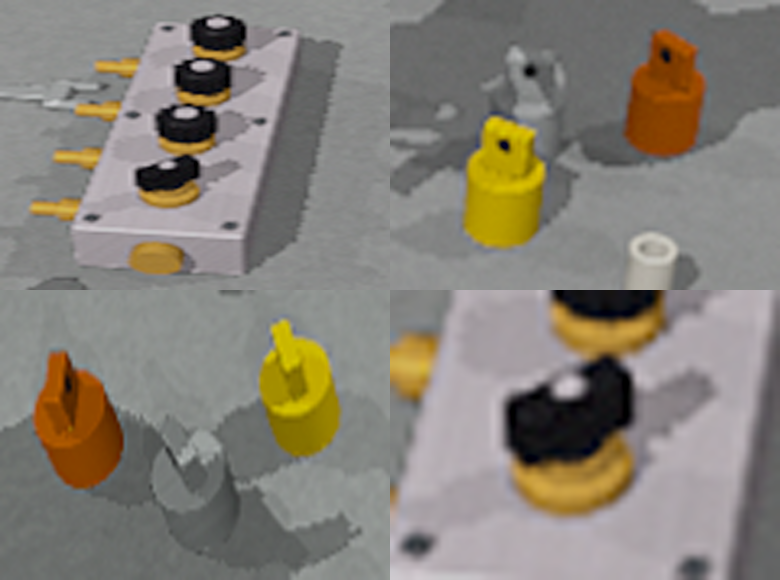

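Crop: bar handle is the +y end valve (side 263,257), yaw ≈48°; the grey cover stands between yellow and orange. All heights and sizes agree with the description (bar at ≈(0.582, 0.190), manifold yaw 7.2°). Going above it.

Call:
{"method": "move_arm", "body": {
  "moves": [4,-3.8,1.84,0.6,0,0,0,4,-3.8,1.84,0.6,0,0,0,4,-3.8,1.84,0.6,0,0,0,4,-3.8,1.84,0.6,0,0,0,4,-3.8,1.84,0.6,0,0,0,4,0,0,0.8,0,0,0.145,4,0,0,0.8,0,0,0.145,4,0,0,0.8,0,0,0.145]
}}

```text
clock: 0.95
tool_pos: [0.5825, 0.1906, 0.1801]
orientation: [180.0, -0.0, -115.2]
force: [-0.6, -0.1, -0.2]
opening: 0.0402
gripper_force: 0.0
```

Call:
{"method": "move_arm", "body": {
  "moves": [4,0,0,0.8,0,0,0.145,4,0,0,0.8,0,0,0.145,4,0,0,0,0,0,0,4,0,0,0,0,0,0]
}}

```text
clock: 1.35
tool_pos: [0.583, 0.1899, 0.1645]
orientation: [180.0, -0.0, -131.3]
force: [-0.8, 0.3, 0.3]
opening: 0.0401
gripper_force: 0.0
```

```bash
cat > bar.py <<'E'
from h import *
import sys
o=ctrl.get_obs(); print(o["clock"],o["tool_pos"],o["orientation"],o["joint_pos"].round(1),o["force"],o["moment"],o["opening"])
p,d,m=snap("wrist"); np.savez(sys.argv[1],p=p,d=d,m=m); cv2.imwrite(f"pics/{sys.argv[1]}.png",p[...,::-1])
P=cloud(d,m);x,y,z=P[...,0],P[...,1],P[...,2]
k=(z>.079)&(z<.093)&(abs(x-.582)<.03)&(abs(y-.19)<.03)
q=P[k];print(k.sum(),q.mean(0),cv2.minAreaRect((q[:,:2]*1000).astype(np.float32)))
k=(abs(z-.05)<.004)&(p.min(-1)>90)&(abs(x-.59)<.07)&(y<.26)&(y>-.05); q=P[k]; print("top",np.median(q[:,2]),cv2.minAreaRect((q[:,:2]*1000).astype(np.float32)))
E
python3 bar.py w1
```

```text
1.35 [0.58295538 0.18991767 0.16450664] [ 1.79999759e+02 -2.99831396e-02 -1.31287519e+02] [ 36.3  17.8 -12.9   0.  -59.3 -77.6] [-0.75481401  0.28073224  0.29052711] [-0.01205439 -0.06695859 -0.0046815 ] 0.04009988989134885
616 [0.58279041 0.18800963 0.08642308] ((583.536376953125, 188.73666381835938), (33.59098434448242, 11.573740005493164), 48.85485076904297)
top 0.05059459161785029 ((595.3566284179688, 97.28317260742188), (90.47933197021484, 269.7555847167969), 7.174628257751465)
```

View pics/w1.png

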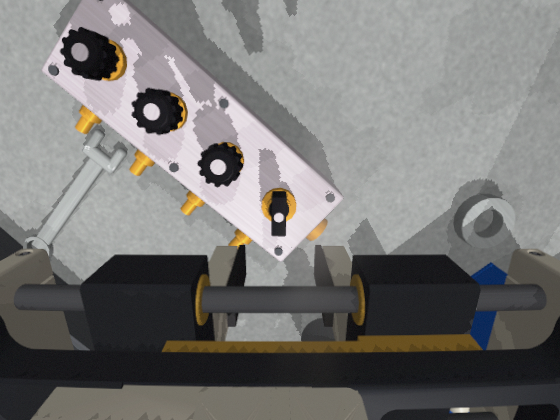

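The bar (278,212) lies between the fingers and in line with them, at (0.5835,0.1887), yaw 48.9°. Descending.

Call:
{"method": "move_arm", "body": {
  "moves": [4,0.05,-0.12,1.5,0,0,0,4,0,0,1.5,0,0,0,4,0,0,1.5,0,0,0,4,0,0,1.5,0,0,0,4,0,0,1.4,0,0,0,4,0,0,1,0,0,0,4,0,0,0.4,0,0,0,4,0,0,0,0,0,0]
}}

```text
clock: 2.2
tool_pos: [0.5834, 0.1887, 0.0762]
orientation: [180.0, -0.0, -131.5]
force: [0.1, 0.2, 0.1]
opening: 0.0401
gripper_force: 0.0
```

Call:
{"method": "move_arm", "body": {
  "moves": [0,0,0,0,0,0,0,0,0,0,0,0,0,0,0,0,0,0,0,0,0,0,0,0,0,0,0,0,0,0,0,0,0,0,0]
}}

```text
clock: 2.7
tool_pos: [0.5837, 0.189, 0.0769]
orientation: [-180.0, 0.0, -131.5]
force: [-1.8, 0.1, 1.4]
opening: 0.012
gripper_force: 30.0
```

```bash
python3 -c "
from h import *
o=ctrl.get_obs(); print({k:np.round(v,4) for k,v in o.items()})"
```

```text
{'clock': np.float64(2.7), 'joint_pos': array([ 3.61550e+01,  2.29134e+01, -1.83819e+01, -1.90000e-03,
       -4.86708e+01, -7.76985e+01]), 'qvel': array([ 0.0473,  0.0598, -0.0565,  0.0939,  0.0292,  0.0517]), 'tau': array([ -0.2571, -54.3957,  22.9522,   5.6183,   0.0702,   0.1056]), 'tool_pos': array([0.5837, 0.189 , 0.0769]), 'orientation': array([-1.799942e+02,  3.340000e-02, -1.315447e+02]), 'force': array([-1.7606,  0.0626,  1.3902]), 'moment': array([ 0.1822,  0.2639, -0.1339]), 'gripper_force': np.float64(29.9848), 'opening': np.float64(0.012)}
```

Call:
{"method": "move_arm", "body": {
  "moves": [0,0,0,0,0,0,0.035,0,0,0,0,0,0,0.035,0,0,0,0,0,0,0.035,0,0,0,0,0,0,0.035,0,0,0,0,0,0,0.035,0,0,0,0,0,0,0.035,0,0,0,0,0,0,0.035,0,0,0,0,0,0,0.035]
}}

```text
clock: 3.5
tool_pos: [0.5839, 0.1887, 0.0769]
orientation: [-180.0, 0.0, -147.6]
force: [0.6, -1.1, 2.0]
opening: 0.0118
gripper_force: 30.0
```

```bash
cat > m.py <<'E'
from h import *
o=ctrl.get_obs(); print(o["clock"],o["tool_pos"].round(4),"yaw",o["orientation"][2].round(2),"turned rad",round(np.radians((-131.54-o["orientation"][2])%360),3),"F",o["force"].round(2),"M",o["moment"].round(3),"t6",o["tau"][5].round(3),[k for k in o if "seat" in k])
E
python3 m.py
```

```text
3.5 [0.5839 0.1887 0.0769] yaw -147.64 turned rad 0.281 F [ 0.58 -1.05  2.03] M [-0.455 -0.313  0.087] t6 0.453 []
```

Call:
{"method": "move_arm", "body": {
  "moves": [0,0,0,0,0,0,0.02,0,0,0,0,0,0,0.02]
}}

```text
clock: 3.7
tool_pos: [0.5839, 0.1887, 0.0769]
orientation: [-180.0, 0.0, -149.9]
force: [1.3, -2.3, 2.2]
opening: 0.0121
gripper_force: 30.0
```

```bash
python3 m.py
```

```text
3.7 [0.5839 0.1887 0.0769] yaw -149.91 turned rad 0.321 F [ 1.34 -2.3   2.22] M [-0.778 -0.46   0.094] t6 0.181 []
```

Call:
{"method": "move_arm", "body": {
  "moves": [0,0,0,0,0,0,0.02,0,0,0,0,0,0,0.02]
}}

```text
clock: 3.9
tool_pos: [0.5839, 0.1887, 0.0769]
orientation: [-180.0, 0.0, -152.2]
force: [2.4, -3.4, 3.4]
opening: 0.0119
gripper_force: 30.0
```

```bash
python3 m.py
```

```text
3.9 [0.5839 0.1887 0.0769] yaw -152.23 turned rad 0.361 F [ 2.36 -3.38  3.42] M [-1.159 -0.726  0.119] t6 0.212 []
```

Call:
{"method": "move_arm", "body": {
  "moves": [0,0,0,0,0,0,0.02,0,0,0,0,0,0,0.02]
}}

```text
clock: 4.1
tool_pos: [0.5839, 0.1886, 0.0769]
orientation: [-180.0, 0.0, -154.5]
force: [1.9, -4.3, 4.4]
opening: 0.0118
gripper_force: 30.0
```

```bash
python3 m.py
```

```text
4.1 [0.5839 0.1886 0.0769] yaw -154.54 turned rad 0.401 F [ 1.92 -4.34  4.43] M [-1.582 -1.029  0.158] t6 0.204 []
```

Call:
{"method": "move_arm", "body": {
  "moves": [0,0,0,0,0,0,0.02,0,0,0,0,0,0,0.02]
}}

```text
clock: 4.3
tool_pos: [0.5839, 0.1886, 0.0769]
orientation: [-180.0, 0.0, -156.8]
force: [3.1, -4.9, 4.3]
opening: 0.0115
gripper_force: 30.0
```

```bash
python3 m.py
```

```text
4.3 [0.5839 0.1886 0.0769] yaw -156.84 turned rad 0.442 F [ 3.1  -4.86  4.34] M [-1.797 -1.122  0.11 ] t6 0.201 []
```

Call:
{"method": "move_arm", "body": {
  "moves": [0,0,0,0,0,0,0.02,0,0,0,0,0,0,0.02]
}}

```text
clock: 4.5
tool_pos: [0.5839, 0.1886, 0.0769]
orientation: [-180.0, 0.0, -159.1]
force: [3.4, -4.2, 5.8]
opening: 0.0118
gripper_force: 30.0
```

```bash
python3 m.py
```

```text
4.5 [0.5839 0.1886 0.0769] yaw -159.13 turned rad 0.482 F [ 3.41 -4.22  5.81] M [-1.993 -1.251  0.114] t6 0.2 []
```

Call:
{"method": "move_arm", "body": {
  "moves": [0,0,0,0,0,0,0.02,0,0,0,0,0,0,0.02]
}}

```text
clock: 4.7
tool_pos: [0.584, 0.1885, 0.0769]
orientation: [-180.0, 0.0, -161.4]
force: [2.4, -5.4, 4.4]
opening: 0.0115
gripper_force: 30.0
```

```bash
python3 m.py
```

```text
4.7 [0.584  0.1885 0.0769] yaw -161.42 turned rad 0.522 F [ 2.4  -5.35  4.36] M [-1.993 -1.215  0.173] t6 0.2 []
```

Call:
{"method": "move_arm", "body": {
  "moves": [0,0,0,0,0,0,0.02,0,0,0,0,0,0,0.02]
}}

```text
clock: 4.9
tool_pos: [0.584, 0.1884, 0.0769]
orientation: [-180.0, 0.0, -163.7]
force: [2.8, -5.3, 5.3]
opening: 0.0115
gripper_force: 30.0
```

```bash
python3 m.py
```

```text
4.9 [0.584  0.1884 0.0769] yaw -163.71 turned rad 0.561 F [ 2.84 -5.28  5.35] M [-2.076 -1.276  0.143] t6 0.199 []
```

Call:
{"method": "move_arm", "body": {
  "moves": [0,0,0,0,0,0,0.02,0,0,0,0,0,0,0.02]
}}

```text
clock: 5.1
tool_pos: [0.584, 0.1884, 0.0769]
orientation: [-180.0, 0.0, -166.0]
force: [2.6, -4.5, 4.7]
opening: 0.0119
gripper_force: 30.0
```

```bash
python3 m.py
```

```text
5.1 [0.584  0.1884 0.0769] yaw -166.0 turned rad 0.601 F [ 2.63 -4.49  4.72] M [-2.147 -1.309  0.161] t6 0.199 []
```

Call:
{"method": "move_arm", "body": {
  "moves": [0,0,0,0,0,0,0.02,0,0,0,0,0,0,0.02]
}}

```text
clock: 5.3
tool_pos: [0.584, 0.1883, 0.0769]
orientation: [-180.0, 0.0, -168.3]
force: [3.2, -5.9, 4.2]
opening: 0.0116
gripper_force: 30.0
```

```bash
python3 m.py
```

```text
5.3 [0.584  0.1883 0.0769] yaw -168.29 turned rad 0.641 F [ 3.16 -5.87  4.18] M [-2.226 -1.383  0.155] t6 0.199 []
```

Call:
{"method": "move_arm", "body": {
  "moves": [0,0,0,0,0,0,0.02,0,0,0,0,0,0,0.02]
}}

```text
clock: 5.5
tool_pos: [0.584, 0.1883, 0.0769]
orientation: [-180.0, 0.0, -170.6]
force: [3.6, -7.3, 4.6]
opening: 0.012
gripper_force: 30.0
```

```bash
python3 m.py
```

```text
5.5 [0.584  0.1883 0.0769] yaw -170.58 turned rad 0.681 F [ 3.63 -7.34  4.65] M [-2.288 -1.417  0.138] t6 0.199 []
```

Call:
{"method": "move_arm", "body": {
  "moves": [0,0,0,0,0,0,0.02,0,0,0,0,0,0,0.02]
}}

```text
clock: 5.7
tool_pos: [0.584, 0.1883, 0.0769]
orientation: [-180.0, 0.0, -172.9]
force: [3.3, -5.9, 4.9]
opening: 0.0119
gripper_force: 30.0
```

```bash
python3 m.py
```

```text
5.7 [0.584  0.1883 0.0769] yaw -172.88 turned rad 0.722 F [ 3.3  -5.95  4.89] M [-2.456 -1.473  0.082] t6 0.198 []
```

Call:
{"method": "move_arm", "body": {
  "moves": [0,0,0,0,0,0,0.02,0,0,0,0,0,0,0.02]
}}

```text
clock: 5.9
tool_pos: [0.584, 0.1882, 0.0769]
orientation: [-180.0, 0.0, -175.2]
force: [4.7, -7.5, 4.4]
opening: 0.012
gripper_force: 30.0
```

```bash
python3 m.py
```

```text
5.9 [0.584  0.1882 0.0769] yaw -175.17 turned rad 0.761 F [ 4.73 -7.52  4.38] M [-2.472 -1.476  0.133] t6 0.198 []
```

Call:
{"method": "move_arm", "body": {
  "moves": [0,0,0,0,0,0,0.02,0,0,0,0,0,0,0.02]
}}

```text
clock: 6.1
tool_pos: [0.584, 0.1881, 0.0769]
orientation: [-180.0, 0.0, -177.5]
force: [3.6, -7.3, 4.5]
opening: 0.0117
gripper_force: 30.0
```

```bash
python3 m.py
```

```text
6.1 [0.584  0.1881 0.0769] yaw -177.46 turned rad 0.802 F [ 3.65 -7.29  4.52] M [-2.558 -1.536  0.177] t6 0.198 []
```

Call:
{"method": "move_arm", "body": {
  "moves": [0,0,0,0,0,0,0.02,0,0,0,0,0,0,0.02]
}}

```text
clock: 6.3
tool_pos: [0.584, 0.1881, 0.0769]
orientation: [-180.0, 0.0, -179.8]
force: [3.4, -5.9, 4.5]
opening: 0.0118
gripper_force: 30.0
```

```bash
python3 m.py
```

```text
6.3 [0.584  0.1881 0.0769] yaw -179.75 turned rad 0.841 F [ 3.37 -5.89  4.48] M [-2.604 -1.516  0.17 ] t6 0.198 []
```

Call:
{"method": "move_arm", "body": {
  "moves": [0,0,0,0,0,0,0.02,0,0,0,0,0,0,0.02]
}}

```text
clock: 6.5
tool_pos: [0.584, 0.1881, 0.0769]
orientation: [-179.9, 0.0, 178.0]
force: [4.2, -7.3, 4.9]
opening: 0.0117
gripper_force: 30.0
```

```bash
python3 m.py
```

```text
6.5 [0.584  0.1881 0.0769] yaw 177.95 turned rad 0.882 F [ 4.25 -7.3   4.89] M [-2.699 -1.601  0.111] t6 0.198 []
```

Call:
{"method": "move_arm", "body": {
  "moves": [0,0,0,0,0,0,0.02,0,0,0,0,0,0,0.02]
}}

```text
clock: 6.7
tool_pos: [0.584, 0.188, 0.0769]
orientation: [-179.9, 0.0, 175.7]
force: [3.4, -7.5, 3.9]
opening: 0.0114
gripper_force: 30.0
```

```bash
python3 m.py
```

```text
6.7 [0.584  0.188  0.0769] yaw 175.66 turned rad 0.922 F [ 3.36 -7.46  3.89] M [-2.82  -1.628  0.092] t6 0.198 []
```

Call:
{"method": "move_arm", "body": {
  "moves": [0,0,0,0,0,0,0.02,0,0,0,0,0,0,0.02]
}}

```text
clock: 6.9
tool_pos: [0.584, 0.1879, 0.0769]
orientation: [-179.9, 0.0, 173.4]
force: [3.9, -7.8, 4.3]
opening: 0.0118
gripper_force: 30.0
```

```bash
python3 m.py
```

```text
6.9 [0.584  0.1879 0.0769] yaw 173.36 turned rad 0.962 F [ 3.93 -7.81  4.29] M [-2.829 -1.645  0.073] t6 0.198 []
```

Call:
{"method": "move_arm", "body": {
  "moves": [0,0,0,0,0,0,0.02,0,0,0,0,0,0,0.02]
}}

```text
clock: 7.1
tool_pos: [0.584, 0.1879, 0.0769]
orientation: [-179.9, 0.0, 171.1]
force: [4.6, -7.9, 4.7]
opening: 0.0117
gripper_force: 30.1
```

```bash
python3 m.py
```

```text
7.1 [0.584  0.1879 0.0769] yaw 171.09 turned rad 1.001 F [ 4.58 -7.89  4.69] M [-2.91  -1.607  0.375] t6 -0.033 []
```

The torque stepped from about 0.12 to 0.375 N m between 0.96 and 1.00 rad, so this is the seat. Nipping by 0.08 rad more.

Call:
{"method": "move_arm", "body": {
  "moves": [0,0,0,0,0,0,0.02,0,0,0,0,0,0,0.02]
}}

```text
clock: 7.3
tool_pos: [0.584, 0.1879, 0.0769]
orientation: [-179.9, 0.0, 168.8]
force: [4.0, -7.1, 4.9]
opening: 0.0116
gripper_force: 30.1
```

```bash
python3 m.py
```

```text
7.3 [0.584  0.1879 0.0769] yaw 168.81 turned rad 1.041 F [ 4.   -7.11  4.89] M [-3.023 -1.652  0.352] t6 -0.049 []
```

Call:
{"method": "move_arm", "body": {
  "moves": [0,0,0,0,0,0,0.02,0,0,0,0,0,0,0.02]
}}

```text
clock: 7.5
tool_pos: [0.584, 0.1878, 0.0769]
orientation: [-179.9, 0.0, 166.5]
force: [3.9, -8.2, 4.4]
opening: 0.0119
gripper_force: 30.2
```

```bash
python3 m.py
```

```text
7.5 [0.584  0.1878 0.0769] yaw 166.52 turned rad 1.081 F [ 3.86 -8.15  4.42] M [-3.035 -1.614  0.384] t6 -0.064 []
```

Call:
{"method": "move_arm", "body": {
  "moves": [0,0,0,0,0,0,0,0,0,0,0,0,0,0,0,0,0,0,0,0,0]
}}

```text
clock: 7.8
tool_pos: [0.584, 0.1878, 0.0769]
orientation: [-179.9, 0.0, 166.6]
force: [4.6, -8.0, 5.2]
opening: 0.0118
gripper_force: 30.1
```

```bash
python3 m.py
```

```text
7.8 [0.584  0.1878 0.0769] yaw 166.56 turned rad 1.08 F [ 4.56 -7.98  5.19] M [-3.13  -1.67   0.343] t6 -0.34 []
```

Call:
{"method": "move_arm", "body": {
  "moves": [0,0,0,0,0,0,0.02,0,0,0,0,0,0,0,2.4,0,0,0,0,0,0,2.4,0,0,0,0,0,0,2.4,0,0,0,0,0,0]
}}

```text
clock: 8.3
tool_pos: [0.583, 0.1891, 0.076]
orientation: [-180.0, -0.1, 165.4]
force: [-1.1, 0.5, 0.3]
opening: 0.0235
gripper_force: 0.0
```

Call:
{"method": "move_arm", "body": {
  "moves": [2.4,0,0,-0.5,0,0,0,2.4,0,0,-1.5,0,0,0,2.4,0,0,-2,0,0,0,2.4,0,0,-3,0,0,0,2.4,0,0,-3,0,0,0,2.4,0,0,-3,0,0,0,2.4,0,0,0,0,0,0,2.4,0,0,0,0,0,0]
}}

```text
clock: 9.1
tool_pos: [0.5836, 0.1893, 0.2075]
orientation: [179.9, 0.1, 165.4]
force: [-0.2, -0.7, -0.1]
opening: 0.0242
gripper_force: 0.0
```

```bash
sed -i 's/48.85/0/' bar.py; python3 bar.py w2; python3 m.py; python3 - <<'E'
from h import *
# steel cover from scene view, without the arm in between
s=np.load("scene0.npz",allow_pickle=True);P=cloud(s["d"],s["m"].item());p=s["p"].astype(int)
x,y,z=P[...,0],P[...,1],P[...,2]
for n in("scene","side"):
    p,d,m=snap(n);np.savez(n+"1",p=p,d=d,m=m);P=cloud(d,m);x,y,z=P[...,0],P[...,1],P[...,2];p=p.astype(int)
    g=(p.max(-1)-p.min(-1)<25)&(x>.42)&(x<.53)&(y>-.33)&(y<-.2)
    t=P[g&(z>.064)&(z<.08)]; b=P[g&(z>.039)&(z<.048)]
    for q in(t,b):
        if len(q)>4: print(n,len(q),q.mean(0).round(4),cv2.minAreaRect((q[:,:2]*1000).astype(np.float32)))
E
```

```text
9.1 [0.58357878 0.18926653 0.20749947] [1.79895680e+02 5.18903353e-02 1.65434857e+02] [  36.2   15.8   -9.8   -0.   -64.3 -140.7] [-0.19187347 -0.66749823 -0.08068209] [-0.10003512 -0.09461371  0.01038428] 0.02419516189074444
444 [0.5825255  0.18932332 0.0866102 ] ((583.3158569335938, 189.17434692382812), (11.772703170776367, 33.835693359375), 76.80809783935547)
top 0.05067965678531511 ((595.28369140625, 97.0201416015625), (90.28691101074219, 269.583740234375), 7.277276515960693)
9.15 [0.5831 0.1889 0.2064] yaw 165.43 turned rad 1.1 F [-0.26 -0.41 -0.22] M [-0.065 -0.067  0.035] t6 -0.002 []
scene 101 [ 0.4686 -0.2648  0.0734] ((466.349609375, -264.4334411621094), (12.126084327697754, 32.37993240356445), 88.30496978759766)
scene 282 [ 0.4705 -0.2657  0.0444] ((467.5943298339844, -264.39837646484375), (47.43622589111328, 45.081787109375), 77.58191680908203)
side 69 [ 0.4667 -0.2631  0.0715] ((466.8930969238281, -264.1953125), (14.94428539276123, 28.949960708618164), 82.90897369384766)
side 117 [ 0.4669 -0.256   0.0444] ((467.82672119140625, -257.7335510253906), (38.56085205078125, 47.01554489135742), 84.87760162353516)
```

Seat nipped (torque ramp shows ≈0.1 rad). Steel cover measured at (0.4665, -0.264), tab along x (yaw ≈ -3°). Going there.

Call:
{"method": "move_arm", "body": {
  "moves": [4,0,0,0,0,0,-0.11,4,0,0,0,0,0,-0.11,4,0.9,-4.15,0,0,0,0,4,0.9,-4.15,0,0,0,0,4,0.9,-4.15,0,0,0,0,4,0.9,-4.15,0,0,0,0,4,0.9,-4.15,0,0,0,0,4,0.9,-4.15,0,0,0,0]
}}

```text
clock: 10.05
tool_pos: [0.5199, -0.0597, 0.2057]
orientation: [-180.0, -0.1, 178.1]
force: [0.2, -0.7, 0.3]
opening: 0.0401
gripper_force: 0.0
```

Call:
{"method": "move_arm", "body": {
  "moves": [4,0.9,-4.15,0,0,0,0,4,0.9,-4.15,0,0,0,0,4,0.9,-4.15,0.7,0,0,0,4,0.9,-4.15,1,0,0,0,4,0.9,-4.15,1,0,0,0,4,0,0,0,0,0,0,4,0,0,0,0,0,0]
}}

```text
clock: 10.75
tool_pos: [0.4679, -0.2648, 0.1783]
orientation: [180.0, -0.1, 177.9]
force: [-0.6, -0.2, 0.4]
opening: 0.04
gripper_force: 0.0
```

```bash
cat > cov.py <<'E'
from h import *
import sys
o=ctrl.get_obs(); print(o["clock"],o["tool_pos"],o["orientation"],o["joint_pos"].round(1))
p,d,m=snap("wrist"); cv2.imwrite(f"pics/{sys.argv[1]}.png",p[...,::-1]);P=cloud(d,m);p=p.astype(int)
x,y,z=P[...,0],P[...,1],P[...,2]
g=(p.max(-1)-p.min(-1)<25)&(abs(x-.467)<.035)&(abs(y+.264)<.035)
for lo,hi in((.069,.08),(.039,.049)):
    q=P[g&(z>lo)&(z<hi)]; print(len(q),q.mean(0).round(4),cv2.minAreaRect((q[:,:2]*1000).astype(np.float32)))
E
python3 cov.py w3
```

```text
10.75 [ 0.46793229 -0.26481428  0.17828608] [ 1.79974978e+02 -1.45348222e-01  1.77887841e+02] [ -8.6  10.3 -21.2  -0.  -58.6 -83.5]
471 [ 0.4664 -0.2643  0.0745] ((467.2252502441406, -264.4395446777344), (11.83566951751709, 30.735170364379883), 88.12895965576172)
1281 [ 0.464  -0.2641  0.0446] ((466.2862243652344, -264.4583740234375), (46.735206604003906, 45.502803802490234), 88.4032211303711)
```

View pics/w3.png

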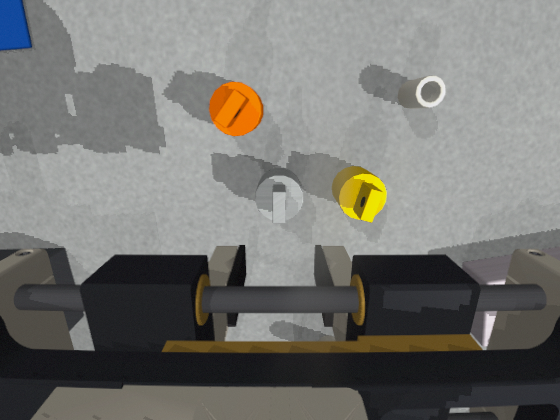

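Picture: grey cover at (279,197) centred between the fingers, aligned; yellow (362,197) clear to the right. Descending on the tab.

Call:
{"method": "move_arm", "body": {
  "moves": [4,0.05,0.04,2,0,0,0,4,0,0,3,0,0,0,4,0,0,3,0,0,0,4,0,0,2.5,0,0,0,4,0,0,1.2,0,0,0,4,0,0,0.5,0,0,0,4,0,0,0,0,0,0,4,0,0,0,0,0,0]
}}

```text
clock: 11.6
tool_pos: [0.4695, -0.2636, 0.0587]
orientation: [-180.0, 0.1, 178.1]
force: [-1.4, 0.8, 0.1]
opening: 0.0398
gripper_force: 0.0
```

Call:
{"method": "move_arm", "body": {
  "moves": [0,0,0,0,0,0,0,0,0,0,0,0,0,0,0,0,0,0,0,0,0,0,0,0,0,0,0,0,0,0,0,0,0,0,0]
}}

```text
clock: 12.1
tool_pos: [0.4684, -0.2637, 0.0576]
orientation: [180.0, 0.0, 178.0]
force: [0.2, 0.3, -2.3]
opening: 0.012
gripper_force: 30.0
```

Call:
{"method": "move_arm", "body": {
  "moves": [0,0,0,-0.5,0,0,0,0,0,0,-1.5,0,0,0,0,0,0,-2.5,0,0,0,0,0,0,-3,0,0,0,0,0,0,-3,0,0,0,0,0,0,-2,0,0,0,0,0,0,-1,0,0,0,0,0,0,0,0,0,0]
}}

```text
clock: 12.9
tool_pos: [0.469, -0.2637, 0.1938]
orientation: [-180.0, 0.1, 178.0]
force: [0.9, 0.9, -2.4]
opening: 0.0118
gripper_force: 30.0
```

Call:
{"method": "move_arm", "body": {
  "moves": [0,-0.4,1.8,0,0,0,0,0,-0.7,3.2,0,0,0,0,0,-0.7,3.2,0,0,0,0,0,-0.7,3.2,0,0,0,0,0,-0.7,3.2,0,0,0,0,0,-0.7,3.2,0,0,0,0,0,-0.7,3.2,0,0,0,0,0,-0.7,3.2,0,0,0,0]
}}

```text
clock: 13.7
tool_pos: [0.529, -0.0223, 0.1908]
orientation: [-180.0, -0.1, 178.0]
force: [0.4, 0.1, -0.7]
opening: 0.0119
gripper_force: 30.0
```

Call:
{"method": "move_arm", "body": {
  "moves": [0,-0.7,3.2,0,0,0,0,0,-0.7,3.2,0,0,0,0,0,-0.7,3.2,0,0,0,0,0,-0.7,3.2,0,0,0,0,0,-0.7,3.2,0,0,0,0,0,-0.7,3.2,0,0,0,0,0,-0.7,3.2,0,0,0,0,0,-0.3,1.4,0,0,0,0]
}}

```text
clock: 14.5
tool_pos: [0.5896, 0.2146, 0.1902]
orientation: [-179.9, -0.1, 178.1]
force: [-0.2, -0.9, -2.2]
opening: 0.0118
gripper_force: 30.0
```

Call:
{"method": "move_arm", "body": {
  "moves": [0,0,0,0,0,0,0,0,0,0,0,0,0,0,0,0,0,0,0,0,0]
}}

```text
clock: 14.8
tool_pos: [0.5894, 0.2114, 0.192]
orientation: [-180.0, -0.1, 178.0]
force: [-0.3, 0.3, -1.3]
opening: 0.0114
gripper_force: 30.0
```

```bash
python3 - <<'E'
from h import *
o=ctrl.get_obs(); print(o["clock"],o["tool_pos"],o["orientation"],o["force"],o["joint_pos"].round(1))
T=o["tool_pos"]
im=[]
for n in("scene","side"):
    p,d,m=snap(n);np.savez(n+"2",p=p,d=d,m=m);P=cloud(d,m);x,y,z=P[...,0],P[...,1],P[...,2]
    k=(abs(x-T[0])<.05)&(abs(y-T[1])<.05)&(z<T[2]-.014)&(z>T[2]-.075)
    q=P[k]; print(n,len(q),q.min(0),q.max(0))
    k2=k&(z>T[2]-.055)&(z<T[2]-.018); q=P[k2]   # side wall: fit circle r=24
    from scipy.optimize import least_squares
    for lo,hi in((.018,.036),(.036,.055)):
        q=P[k&(z>T[2]-hi)&(z<T[2]-lo)]
        r=least_squares(lambda c:np.hypot(q[:,0]-c[0],q[:,1]-c[1])-.024,T[:2],loss="soft_l1",f_scale=.001); print(" wall",len(q),r.x.round(4),np.abs(r.fun).mean().round(4))
    v,u=np.argwhere(k).mean(0).astype(int) if k.any() else (210,280)
    c=p[max(0,v-50):v+70,max(0,u-60):u+60,::-1]; im.append(cv2.resize(c,(400,400),interpolation=cv2.INTER_CUBIC))
cv2.imwrite("pics/hold.png",np.hstack(im))
E
```

```text
14.8 [0.58936438 0.21143854 0.19196699] [-1.79960949e+02 -6.03814556e-02  1.77999517e+02] [-0.31963822  0.28552996 -1.30673283] [  37.6   17.7   -9.2   -0.   -63.2 -129.6]
scene 324 [0.56763886 0.18498044 0.13436912] [0.61125439 0.22990386 0.17793967]
 wall 121 [0.5864 0.2116] 0.0008
 wall 134 [0.5864 0.2115] 0.0007
side 459 [0.56327027 0.19188034 0.13284724] [0.6095692  0.23777881 0.17795033]
 wall 180 [0.5874 0.2109] 0.0007
 wall 183 [0.5874 0.2108] 0.0007
```

View pics/hold.png

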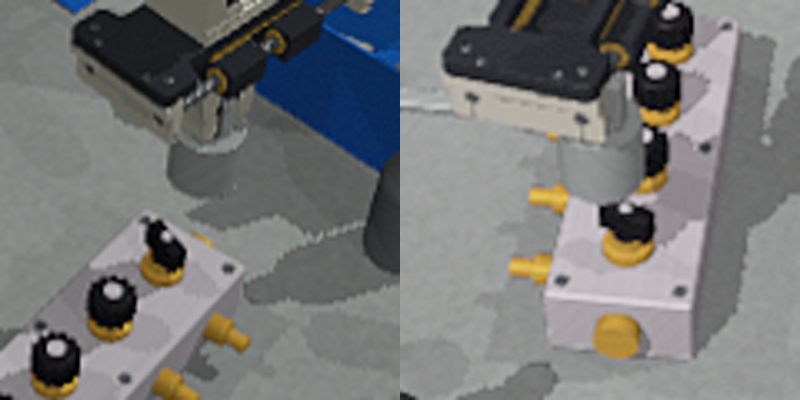

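Cover hangs upright in hand (left crop 205,160), 2 cm past the handle (left 165,250; right 628,225). Now the relative offset within each camera.

```bash
python3 - <<'E'
from h import *
for n,c in(("scene",(.5864,.2116)),("side",(.5874,.2109))):
    s=np.load(n+"2.npz",allow_pickle=True);P=cloud(s["d"],s["m"].item());x,y,z=P[...,0],P[...,1],P[...,2]
    near=(abs(x-.583)<.025)&(abs(y-.189)<.025)
    q=P[near&(z>.081)&(z<.092)]; r=cv2.minAreaRect((q[:,:2]*1000).astype(np.float32))
    print(n,len(q),np.median(q[:,2]),r,"delta world",np.array(r[0])/1000-c)
    from scipy.optimize import least_squares
    q=P[near&(z>.053)&(z<.061)]; f=least_squares(lambda c:np.hypot(q[:,0]-c[0],q[:,1]-c[1])-.016,[.583,.189],loss="soft_l1",f_scale=.001); print(" bonnet",len(q),f.x,np.abs(f.fun).mean(),f.x-c)
E
```

```text
scene 70 0.08638528523826561 ((582.746826171875, 187.30020141601562), (12.193662643432617, 32.72843551635742), 80.92263793945312) delta world [-0.00365317 -0.0242998 ]
 bonnet 77 [0.58150918 0.19024065] 0.0035059636369190986 [-0.00489082 -0.02135935]
side 76 0.08533752872826117 ((582.5885620117188, 189.0054931640625), (13.255352020263672, 34.44902420043945), 77.02237701416016) delta world [-0.00481144 -0.02189451]
 bonnet 75 [0.58251872 0.1847126 ] 0.0020105653842843393 [-0.00488128 -0.0261874 ]
```

Call:
{"method": "move_arm", "body": {
  "moves": [0,0.32,-0.9,0,0,0,0,0,0,-0.9,0,0,0,0,0,0,-0.49,0.5,0,0,0,0,0,0,1.2,0,0,0,0,0,0,1.2,0,0,0,0,0,0,0.4,0,0,0,0,0,0,0,0,0,0,0,0,0,0,0,0,0]
}}

```text
clock: 15.7
tool_pos: [0.586, 0.19, 0.1594]
orientation: [-180.0, -0.0, 178.1]
force: [-0.1, -0.6, -1.4]
opening: 0.012
gripper_force: 30.0
```

```bash
cat > rel.py <<'E'
from h import *
from scipy.optimize import least_squares
o=ctrl.get_obs(); print(o["clock"],o["tool_pos"],o["orientation"],o["force"]); T=o["tool_pos"]
for n in("scene","side"):
    p,d,m=snap(n);P=cloud(d,m);x,y,z=P[...,0],P[...,1],P[...,2]
    q=P[(abs(x-T[0])<.04)&(abs(y-T[1])<.04)&(z<T[2]-.018)&(z>T[2]-.054)&(p.min(-1)>40)]
    r=least_squares(lambda c:np.hypot(q[:,0]-c[0],q[:,1]-c[1])-.024,T[:2],loss="soft_l1",f_scale=.001); print(" wall",len(q),r.x.round(4),np.abs(r.fun).mean().round(4))
E
python3 rel.py
```

```text
15.7 [0.58600597 0.18996959 0.15937478] [-1.79976609e+02 -9.58445372e-03  1.78065256e+02] [-0.13171431 -0.56647618 -1.37275624]
 wall 227 [0.5832 0.1904] 0.0007
 wall 317 [0.5841 0.1896] 0.0008
```

Call:
{"method": "move_arm", "body": {
  "moves": [0,0.07,-0.13,0.4,0,0,0,0,0,0,0.5,0,0,0,0,0,0,0.5,0,0,0,0,0,0,0.2,0,0,0,0,0,0,0.2,0,0,0,0,0,0,0,0,0,0]
}}

```text
clock: 16.4
tool_pos: [0.585, 0.1884, 0.1412]
orientation: [-180.0, -0.0, 178.0]
force: [0.3, 0.8, -1.3]
opening: 0.0118
gripper_force: 30.0
```

```bash
python3 m.py
```

```text
16.4 [0.585  0.1884 0.1412] yaw 178.04 turned rad 0.88 F [ 0.26  0.82 -1.27] M [-0.049 -0.087 -0.043] t6 0.0 []
```

Call:
{"method": "move_arm", "body": {
  "moves": [0,0,0,0.25,0,0,0,0,0,0,0.25,0,0,0,0,0,0,0.25,0,0,0,0,0,0,0.25,0,0,0]
}}

```text
clock: 16.8
tool_pos: [0.5851, 0.1885, 0.1313]
orientation: [-180.0, 0.0, 178.0]
force: [-1.2, 0.5, -1.9]
opening: 0.0117
gripper_force: 30.0
```

```bash
python3 m.py; python3 rel.py
```

```text
16.8 [0.5851 0.1885 0.1313] yaw 178.04 turned rad 0.88 F [-1.22  0.54 -1.94] M [-0.13  -0.158 -0.055] t6 0.0 []
16.8 [0.58512718 0.18845132 0.13134108] [-1.79999415e+02  2.45017565e-04  1.78041871e+02] [-1.21821989  0.53743088 -1.9351257 ]
 wall 212 [0.5815 0.1899] 0.0009
 wall 294 [0.5828 0.188 ] 0.0008
```

Call:
{"method": "move_arm", "body": {
  "moves": [0,0,0,0.3,0,0,0,0,0,0,0.3,0,0,0,0,0,0,0.3,0,0,0,0,0,0,0.3,0,0,0]
}}

```text
clock: 17.3
tool_pos: [0.5851, 0.1885, 0.1193]
orientation: [-180.0, -0.0, 178.0]
force: [-0.9, -0.6, -2.1]
opening: 0.0119
gripper_force: 30.0
```

Call:
{"method": "move_arm", "body": {
  "moves": [0,0,0,0.2,0,0,0,0,0,0,0.2,0,0,0,0,0,0,0.2,0,0,0,0,0,0,0.1,0,0,0]
}}

```text
clock: 17.7
tool_pos: [0.5851, 0.1884, 0.1124]
orientation: [-180.0, -0.0, 178.0]
force: [-0.3, -0.3, -2.0]
opening: 0.0116
gripper_force: 30.0
```

```bash
python3 m.py
```

```text
17.7 [0.5851 0.1884 0.1124] yaw 178.04 turned rad 0.88 F [-0.26 -0.26 -1.96] M [-0.023 -0.077 -0.013] t6 0.0 []
```

Call:
{"method": "move_arm", "body": {
  "moves": [0,0,0,0.1,0,0,0,0,0,0,0.1,0,0,0]
}}

```text
clock: 17.9
tool_pos: [0.5852, 0.1885, 0.1106]
orientation: [180.0, 0.0, 178.0]
force: [-0.4, -0.3, -1.9]
opening: 0.012
gripper_force: 30.0
```

Call:
{"method": "move_arm", "body": {
  "moves": [0,0,0,0.1,0,0,0]
}}

```text
clock: 18.0
tool_pos: [0.5852, 0.1884, 0.1096]
orientation: [180.0, 0.0, 178.0]
force: [-0.3, -0.2, -2.3]
opening: 0.0116
gripper_force: 30.0
```

Call:
{"method": "move_arm", "body": {
  "moves": [0,0,0,0.05,0,0,0]
}}

```text
clock: 18.1
tool_pos: [0.5851, 0.1885, 0.109]
orientation: [-180.0, -0.0, 178.0]
force: [-0.2, 0.2, -1.8]
opening: 0.0118
gripper_force: 30.0
```

Call:
{"method": "move_arm", "body": {
  "moves": [0,0,0,0.05,0,0,0]
}}

```text
clock: 18.2
tool_pos: [0.5851, 0.1885, 0.1085]
orientation: [180.0, 0.0, 178.0]
force: [-0.9, -0.7, -1.6]
opening: 0.0119
gripper_force: 30.0
```

Call:
{"method": "move_arm", "body": {
  "moves": [0,0,0,0.05,0,0,0]
}}

```text
clock: 18.3
tool_pos: [0.5852, 0.1885, 0.108]
orientation: [180.0, 0.0, 178.0]
force: [0.0, 0.1, -1.3]
opening: 0.0118
gripper_force: 30.0
```

Call:
{"method": "move_arm", "body": {
  "moves": [0,0,0,0.05,0,0,0]
}}

```text
clock: 18.4
tool_pos: [0.5852, 0.1884, 0.1076]
orientation: [180.0, 0.0, 178.0]
force: [0.9, 0.1, -1.3]
opening: 0.0119
gripper_force: 30.0
```

Call:
{"method": "move_arm", "body": {
  "moves": [0,0,0,0.05,0,0,0]
}}

```text
clock: 18.5
tool_pos: [0.5852, 0.1885, 0.1074]
orientation: [-180.0, 0.0, 178.1]
force: [-2.2, -0.4, 5.3]
opening: 0.0122
gripper_force: 30.0
```

Contact with the manifold felt (about 7 N). Letting go and backing off upward.

Call:
{"method": "move_arm", "body": {
  "moves": [3.5,0,0,0,0,0,0,3.5,0,0,0,0,0,0,3.5,0,0,0,0,0,0,3.5,0,0,-0.5,0,0,0,3.5,0,0,-1.5,0,0,0,3.5,0,0,-3,0,0,0,3.5,0,0,-4,0,0,0,3.5,0,0,-3,0,0,0]
}}

```text
clock: 19.3
tool_pos: [0.5856, 0.1885, 0.2299]
orientation: [180.0, 0.1, 178.1]
force: [1.2, 1.5, 0.3]
opening: 0.035
gripper_force: 0.0
```

Call:
{"method": "move_arm", "body": {
  "moves": [3.5,0,0,0,0,0,0,3.5,0,0,0,0,0,0]
}}

```text
clock: 19.5
tool_pos: [0.5853, 0.1887, 0.2281]
orientation: [179.9, 0.1, 178.0]
force: [0.1, 0.4, -0.5]
opening: 0.0351
gripper_force: 0.0
```

```bash
python3 m.py; python3 - <<'E'
from h import *
from scipy.optimize import least_squares
im=[]
for n in("scene","side","wrist"):
    p,d,m=snap(n);P=cloud(d,m);x,y,z=P[...,0],P[...,1],P[...,2]
    near=(abs(x-.583)<.04)&(abs(y-.189)<.035)
    q=P[near&(z<.089)&(z>.06)]
    r=least_squares(lambda c:np.hypot(q[:,0]-c[0],q[:,1]-c[1])-.024,[.583,.189],loss="soft_l1",f_scale=.001)
    t=P[near&(z>.118)&(z<.13)];s=P[near&(z>.088)&(z<.1)]
    print(n,len(q),r.x.round(4),"tab top z",len(t),np.median(t[:,2]) if len(t) else 0,cv2.minAreaRect((t[:,:2]*1000).astype(np.float32))[0] if len(t)>3 else 0,"shoulder z",np.median(s[:,2]) if len(s) else 0)
    v,u=np.argwhere(near&(z>.06)&(z<.13)).mean(0).astype(int)
    im.append(cv2.resize(p[max(0,v-45):v+45,max(0,u-45):u+45,::-1],(266,266),interpolation=cv2.INTER_CUBIC))
cv2.imwrite("pics/end.png",np.hstack(im))
E
```

```text
19.5 [0.5853 0.1887 0.2281] yaw 178.03 turned rad 0.88 F [ 0.1   0.4  -0.47] M [-0.043 -0.027  0.032] t6 0.001 []
scene 174 [0.581  0.1895] tab top z 76 0.12336250054748021 (583.164306640625, 186.920166015625) shoulder z 0.0945423509004828
side 232 [0.5831 0.188 ] tab top z 91 0.12282179417664196 (582.5223388671875, 188.98818969726562) shoulder z 0.09332721363737773
wrist 205 [0.5842 0.1896] tab top z 458 0.12451915393639831 (583.411865234375, 189.45733642578125) shoulder z 0.09462827437440088
```

View pics/end.png

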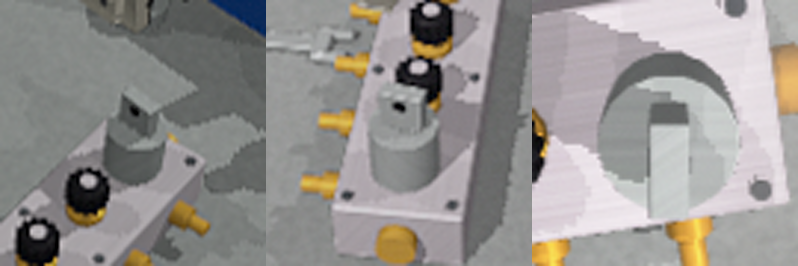

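The cover stands flat over the handle (crops at 135,150; 405,140; 668,135). Tab top is at 0.124 m and shoulder at 0.094 m, as they should be, and it is centred on (0.583, 0.189). Handing in.

```bash
python3 -c "
from plant import ctrl
print(ctrl.close_job())"
```

```text
the job is handed in; nothing more can be done
None
```

I shut the bar valve, nipped it about 0.1 rad (6°) past its seat, stood the steel lockout cover flat over it, and handed the job in after about 20 s; no verdict was returned.

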